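Index the loupe arm over the specimen dish

TASK

Swing the loupe arm one hole so that its lens stands over the round glass specimen dish: hook your fingertips under the pull ring of the spring index pin, lift it, swing the arm by it, and let the pin spring fully home in the next hole on that side. Then draw the fingers out and clear. Do not go on past that hole, and do not pick up, shift or knock over the dish or anything else standing on the bench.

Things in the scene. Friction and masses are not known exactly. Their poses are not given: they have to be found in the camera images.
- stand: fixed white loupe stand, foot 110 mm across; origin on the hinge axis at the bench. Its x axis points from the holes through the hinge to the dish side (ahead and to the left of the robot), z up. On its -x side an aluminium sector plate, top 70 mm above the bench, 12 mm thick, has five 10 mm holes on a 140 mm radius about the hinge, 0.40 rad (56 mm) apart, at arm angles -0.8, -0.4, 0, 0.4, 0.8
- hinge (a point): point on the hinge axis, 76 mm above the bench; its axes are those of the swing arm: x from the ring along the arm to the lens, z up. The arm is a white bar 26 mm wide, its top 88 mm above the bench; the cap over the hinge reaches to 107 mm
- swingarm (a joint): angle of the arm from the middle hole (rad): 0 at the start, positive anticlockwise seen from above (lens towards the stand's +y, ring towards its -y); stops at +-0.95. It turns freely with slight drag once the pin is out of its hole
- pin (a joint): lift of the index pin (m): 0 fully home in a hole, at most 0.022; out of the hole above about 0.010. Off a hole it rests on the plate at about 0.012; its 8 mm foot is rounded, slides over the plate and snaps into a hole when it comes over one. The spring asks about 5 N at the start and 9 N at the end of the lift
- ring (a point): centre of the steel pull ring fixed on top of the index pin: 54 mm inside, 68 mm outside, 7 mm bar. At rest 138 mm above the bench (50 mm above the arm's top) and 127 mm from the hinge axis; rises and swings with the pin. Axes as the arm's (x to hinge and lens, z up). It stands across the arm, leaning 25 degrees back to the hinge, so fingers tilted about 45 degrees enter from the robot's side
- ring_top (a point): middle of the inside of the ring's top, under which the fingers hook: 24 mm above the ring's centre and 11 mm nearer the hinge. Below the ring the pin's collar (18 mm across) reaches to 108 mm above the bench, the round boss on the arm (26 mm across) to 98 mm
- lens (a point): centre of the round loupe lens at the far end of the arm, 72 mm across in its black frame, 82 mm above the bench, 130 mm from the hinge axis on the side opposite to the ring
- dish_c (a point): centre of the round open glass dish with a brown specimen in it, 60 mm across, 13 mm tall, loose on the bench, where the lens will stand with the arm one hole to one side or the other (arm angle +0.4 or -0.4); the point is 7 mm above the bench
- slidebox_c (a point): centre of a small oblong closed wooden box, 75 x 32 x 30 mm, lying loose beside the stand; it takes the place on the other side from the dish; leave alone
- jar: closed jar, 56 mm across, 75 mm tall, loose; origin at its underside; leave alone
- stain: small dropper bottle, 32 mm across, 70 mm tall, loose; origin at its underside; leave alone
- beaker: small open beaker, 60 mm across, 75 mm tall, loose; origin at its underside; leave alone
- pen: pen, 140 x 10 x 10 mm, lying loose; origin at the middle of its underside; leave alone
- lidstack: pair of stacked petri dishes, 90 mm across, 28 mm tall, loose; origin at its underside; leave alone
There are look-alikes about, which are no part of the job. Of the things like the part that bears dish_c, leave any that is black or purple; of the rest the smaller one is meant.

How it is judged:
On the way, in this order (a step that is already met when the one before it is completed fails the run):
1. the pin is lifted out of the middle hole by its ring, the arm still there (value of joint pin above 0.01 m and not (value of joint swingarm above 0.15 rad or value of joint swingarm below -0.15 rad)), for 0.1 s.
2. the arm swings off the middle hole with the pin up (value of joint pin above 0.008 m and (value of joint swingarm above 0.17 rad or value of joint swingarm below -0.17 rad)), for 0.1 s.
3. the pin is fully home in the next hole, the lens over the dish (value of joint pin below 0.002 m and (value of joint swingarm above 0.37 rad or value of joint swingarm below -0.37 rad) and horizontal distance between lens and dish_c below 0.018 m), for 0.2 s.
At the end, for the whole second after the job is handed in: The index pin is fully home (within 2 mm) in the hole next to the middle one, the arm at rest within 0.03 rad of that hole, the lens centre within 18 mm of the dish's centre seen from above, and the dish within 10 mm of where it stood (all of step 3 and not (value of joint swingarm above 0.43 rad or value of joint swingarm below -0.43 rad) and velocity of joint swingarm between -0.05 and 0.05 rad/s and distance of dish_c from where it was at the start of the episode below 0.01 m); the robot touches nothing.
It fails at once if the arm is swung past the next hole (more than 0.55 rad from the middle) (value of joint swingarm above 0.55 rad or value of joint swingarm below -0.55 rad).
It fails at once if the dish is lifted, carried or shifted by more than 10 mm (distance of dish_c from where it was at the start of the episode above 0.01 m).
It fails at once if another loose thing is lifted, carried or shifted by more than 20 mm (distance of any of slidebox_c, jar, stain, beaker, pen, lidstack from where it was at the start of the episode above 0.02 m).
It also fails if it takes over 48 s, if anything falls off the work surface, if the arm or the gripper's body presses on something with over 40 N, if the wrist force passes 120 N, or if a joint passes its speed limit or range.

ROBOT

A 7-joint arm with a two-finger parallel gripper is mounted at the origin on the work surface. World frame = base frame: x ahead of the robot, y to its left, z up, the work surface at z = 0. Lengths are in m, angles in rad, forces in N, time in s.
With the tool pointing down it reaches from about 0.4 to 0.875 m from the base axis. Payload 19.3 kg.
Tool frame: the origin (TCP) lies at the very end of the fingers, on their centre line; the grasp point (between the pads) lies 19 mm behind it; z points along the fingers, y is the line along which they close (so a half turn about z gives the same grasp; the last joint's range is limited). The gripper opens to 85 mm and grips with 20 to 120 N. Pads are 22 mm wide; open, the fingers measure 114 mm over their backs; the gripper's body (76 mm by 85 mm) begins 54 mm behind the grasp point. The pads swing forward as they close: fully open they stand 13 mm farther back than shut.
Start: joints at [-1.181, 0.521, -0.036, 1.599, 0.021, 1.021, -0.113], TCP at [0.277, 0.56, 0.231] pointing down, gripper open.
Joint ranges: [-2.91, 2.91], [-0.3, 2.13], [-1.5, 1.42], [0.17, 2.43], [-1.26, 4.41], [0.16, 1.93], [-2.52, 2.52]. Speed limits (rad/s): [1.89, 1.89, 2.39, 2.39, 3.01, 3.01, 3.01].

INTERFACE

Orientations are given as [roll, pitch, yaw] about the fixed x, y, z axes, in that order (R = Rz(yaw) Ry(pitch) Rx(roll)).
In Python, from bench import get_state, viewer, close_job gives the robot as it stands. The module is installed in compiled form; this text tells all that it offers.
- The arm moves only by the tool jog_arm, never from a script. Its argument "deltas" is a list of rows, each an object of numbers: "grip": the closure, from -1 (fully open) to 1 (shut); "dx", "dy", "dz": the shift along the world's x, y, z in units of 30 cm (1.0 is 30 cm); "yaw": the turn about the world's z in units of 0.5 rad (1.0 is 0.5 rad). A call has 1 to 8 rows; each row shifts and turns the commanded pose from where the row before left it; what a row does not reach is not made up. A row lasts 1/8 s, in which the tool goes at most 62.5 mm and 10.7 degrees, less where a joint would pass 70% of its speed; a pose out of reach is approached as far as the arm can. A call with a number of a shift or a turn outside -1 to 1 is refused whole. A call with a gripper value outside its range is refused whole. The fingers move at their own pace and stop on an object; "squeeze" is the grip in N (left out, the last holds). Time passes only in rows, so rows that do not move let the fingers close. It gives the time, the measured TCP pose, the force and the opening at its end, in the units of the state.
- get_state(): the state, without advancing time (a new reading comes with each control period).
- viewer.grab_frame(name): name is "side" or "top" or "wrist"; returns a dict with "pixels" (420x560x3 uint8, blue, green, red), "mtx" (3x3 intrinsics, pixels), "R" (3x3) and "t" (3): a world point X has camera coordinates R X + t; the wrist camera has in their place "hand_eye" (4x4, takes a point from camera to tool coordinates, whose origin is the TCP and whose axes are the flange's). Camera axes: x right, y down, z forward; pixel columns grow to the right and rows downward; lengths in m; the calibration is good to about 2 mm. A picture is of the moment at which its call begins: read the wrist's pose just before it. There is no depth.
- close_job(): hands the job in, once; it reports no verdict.
The state is a dict: "t": time; "q": joint angles; "qvel": joint speeds; "tau": joint torques, N m; "eef_pos": TCP position; "orientation": TCP orientation; "contact_force": force on the tool from outside, world axes, zero at the start; "moment": the same for the moment, N m; "finger_gap": finger opening in m.
Only numpy, scipy, OpenCV 4.12 (cv2) and the standard library are available. Lean on these libraries where they do the work, as an engineer would, in place of code of your own. Each camera call takes 0.05 s, during which the arm holds its last target. There are 200 camera calls.

## Working session

There is one attempt and no reset: what is moved stays moved. The work goes in short steps, Python scripts to look and compute and a tool call to move; the robot and the scene stay as the last step left them, time stands still between calls to the robot, and variables do not carry over. Pictures are saved under pics/ and viewed, on a budget of 10 in all, crops included, one or two more only if the job needs it, and the job is handed in when it is done.

Besides the shell and the picture viewer there is one more tool, called after ">>>" in YAML: its name, and indented under it one key for each argument. jog_arm: Moves the arm, as the interface text tells. Shifts and turns lie within -1 to 1; 1 stands for 30 cm of shift or 0.5 rad of turn. Its arguments: {"type":"object","properties":{"deltas":{"type":"array"},"squeeze":{"type":"number"}},"required":["deltas"]}

```bash
mkdir -p pics; cat > h.py <<'E'
import numpy as np, cv2
from bench import get_state, viewer
def snap(n,f):
    s=get_state(); d=viewer.grab_frame(n); cv2.imwrite('pics/'+f,d['pixels'])
    np.savez('pics/'+f+'.npz',**{k:np.array(v) for k,v in d.items()},eef=s['eef_pos'],ori=s['orientation'])
    return s,d
def ray(d,u,v):
    K=np.array(d['mtx']);R=np.array(d['R']);t=np.array(d['t']).ravel()
    return -R.T@t, R.T@np.linalg.solve(K,[u,v,1.])
def onz(d,u,v,z):
    c,r=ray(d,u,v); return c+r*(z-c[2])/r[2]
def proj(d,X):
    c=np.array(d['R'])@np.array(X)+np.array(d['t']).ravel(); p=np.array(d['mtx'])@c; return p[:2]/p[2]
E
python3 - <<'E'
from h import *
a=[]
for n in('top','side'):
    s,d=snap(n,n+'0.png'); c,r=ray(d,280,210);print(n,c,r)
print(s)
E
```

```text
top [0.43515035 0.06959687 1.37251454] [ 0.15873391 -0.02642506 -0.98702212]
side [ 0.1983976  -0.609188    0.88153535] [ 0.38149105  0.60249554 -0.70108341]
{'t': 0.05, 'q': array([-1.18118787,  0.52199871, -0.03634877,  1.59998009,  0.02124036,
        1.0210826 , -0.11278924]), 'qvel': array([-0.00111251, -0.00013497, -0.00020217, -0.0007347 ,  0.00051915,
        0.00188856, -0.00103689]), 'tau': array([ 2.92307828e-03, -9.29443860e+01,  1.98622115e+00, -3.70987022e+01,
        1.81420933e-02,  4.98334659e-03, -7.38245467e-05]), 'eef_pos': array([0.27724975, 0.55978618, 0.23074503]), 'orientation': array([-3.14051468e+00,  9.96780790e-05,  2.68182417e+00]), 'contact_force': array([-1.02150125,  0.46128473, -0.74663566]), 'moment': array([0.02398448, 0.01955444, 0.01627279]), 'finger_gap': 0.08523895814253081}
```

View pics/top0.png

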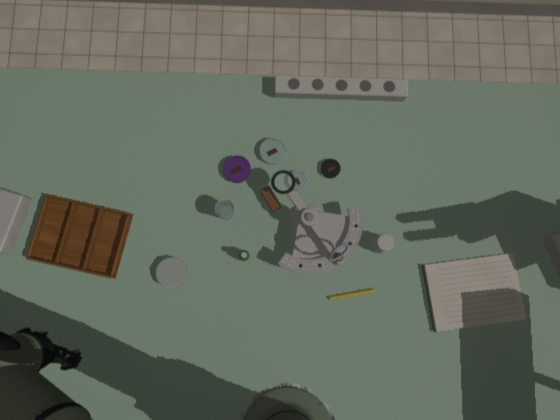

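View pics/side0.png

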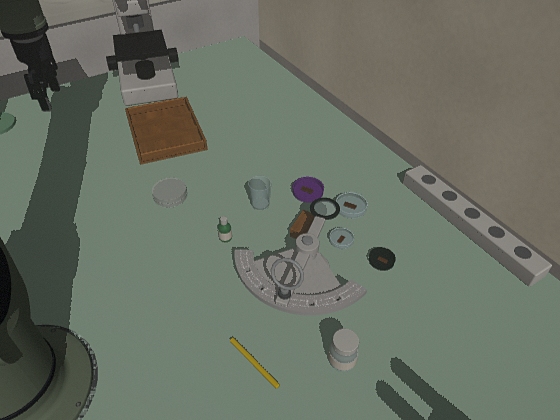

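The top view has the hinge cap near (311,216), the lens near (284,182) and the ring near (336,257). In the side view they are at (308,242), (325,208) and (285,268).

Candidates for the dish, as top / side pixels:
- **Small clear dish:** (297,181) / (341,238)
- **Larger clear dish:** (272,151) / (351,204)
- **Purple dish:** (237,169) / (308,189), excluded by colour
- **Black dish:** (331,168) / (381,259), excluded by colour

I choose the small clear one and will check it in a close crop.

```bash
python3 - <<'E'
from h import *
t=cv2.imread('pics/top0.png');s=cv2.imread('pics/side0.png')
a=cv2.resize(t[135:285,240:370],None,fx=3.0,fy=4/1.0*0.75,interpolation=cv2.INTER_CUBIC)
b=cv2.resize(s[185:320,230:375],None,fx=2.75,fy=2.75,interpolation=cv2.INTER_CUBIC)
h=max(a.shape[0],b.shape[0]);o=np.zeros((h,a.shape[1]+b.shape[1],3),np.uint8)
o[:a.shape[0],:a.shape[1]]=a;o[:b.shape[0],a.shape[1]:]=b
print(a.shape,b.shape);cv2.imwrite('pics/crop1.png',o)
T=dict(np.load('pics/top0.png.npz'))
for n,u,v,z in [('hinge',311,216,.107),('lens',284,182,.082),('ring',336,257,.14),('dish',297,181,.007),('big',272,151,.007)]:
    print(n,onz(T,u,v,z))
E
```

```text
(450, 390, 3) (371, 399, 3)
hinge [ 0.6234958  -0.05283441  0.107     ]
lens [0.72608491 0.02491399 0.082     ]
ring [ 0.5068068  -0.11916042  0.14      ]
dish [ 0.7471909  -0.01800385  0.007     ]
big [0.84134232 0.06170197 0.007     ]
```

View pics/crop1.png

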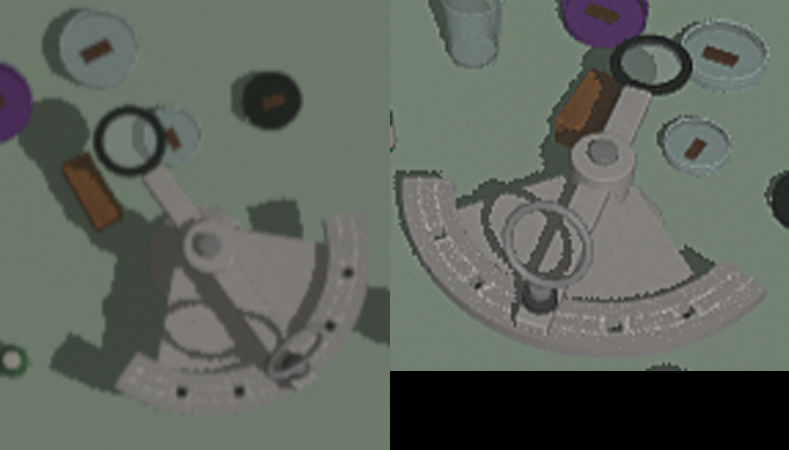

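The crop confirms the choice: the small clear dish with the brown specimen, crop (172,136) = top (297.3,180.3), lies just to the right of the lens. The lens therefore has to swing clockwise, to -0.4. The box is on the other side. Next I triangulate hinge, ring, lens and dish.

```bash
cat > m.py <<'E'
from h import *
from scipy.optimize import least_squares
T=dict(np.load('pics/top0.png.npz'));S=dict(np.load('pics/side0.png.npz'))
tp=lambda u,v:(240+u/3,135+v/3); sp=lambda u,v:(230+(u-390)/2.75,185+v/2.75)
def tri(a,b):
    (c1,r1),(c2,r2)=ray(T,*tp(*a)),ray(S,*sp(*b)); r1/=np.linalg.norm(r1);r2/=np.linalg.norm(r2)
    x=np.linalg.lstsq(np.c_[r1,-r2],c2-c1,rcond=None)[0];p,q=c1+x[0]*r1,c2+x[1]*r2
    return (p+q)/2,np.linalg.norm(p-q)
E
python3 - <<'E'
from m import *
np.set_printoptions(precision=4,suppress=True)
for n,a,b in [('cap',(208,245),(604,152)),('ring',(297,351),(548,243)),('lens',(130,141),(651,65)),('dish',(172,136),(696,145))]: print(n,*tri(a,b))
H=[onz(T,*tp(*p),.07)[:2] for p in [(182,391),(239,391),(330,326),(348,271)]]
H2=[onz(S,*sp(*p),.07)[:2] for p in [(439,235),(479,285),(616,328),(689,312)]]
ang=np.array([.8,.4,-.4,-.8]) 
for h in (H,H2,):
  f=lambda x:np.ravel([x[:2]-.14*np.array([np.cos(x[2]+s*1),np.sin(x[2]+s*1)])-p for s,p in zip(-ang,h)])
  r=least_squares(f,[.62,-.05,.6]);print(r.x,r.cost**.5)
E
```

```text
cap [ 0.6234 -0.0492  0.1006] 0.002290701016756254
ring [ 0.5208 -0.1275  0.1399] 0.00032784825815147616
lens [0.7268 0.0266 0.0805] 0.0009875850724705326
dish [ 0.7495 -0.0191  0.0071] 0.0004630980870229134
[ 0.6224 -0.05    0.6376] 0.0010083091382937237
[ 0.622  -0.0529  0.645 ] 0.0011231399329376106
```

>>> jog_arm:
  deltas:
    - {"grip":-1,"dx":0.053,"dy":-0.141,"dz":0.042,"yaw":-0.059}
    - {"grip":-1,"dx":0.053,"dy":-0.141,"dz":0.042,"yaw":-0.059}
    - {"grip":-1,"dx":0.053,"dy":-0.141,"dz":0.042,"yaw":-0.059}
    - {"grip":-1,"dx":0.053,"dy":-0.141,"dz":0.042,"yaw":-0.059}
    - {"grip":-1,"dx":0.053,"dy":-0.141,"yaw":-0.059}
    - {"grip":-1,"dx":0.053,"dy":-0.141,"yaw":-0.059}
    - {"grip":-1,"dx":0.053,"dy":-0.141,"yaw":-0.059}
    - {"grip":-1,"dx":0.053,"dy":-0.141,"yaw":-0.059}

```text
validation failed for argument at $.de...
```

>>> jog_arm:
  deltas:
    - {"grip":-1,"dx":0.053,"dy":-0.141,"yaw":-0.059}
    - {"grip":-1,"dx":0.053,"dy":-0.141,"yaw":-0.059}
    - {"grip":-1,"dx":0.053,"dy":-0.141,"yaw":-0.059}
    - {"grip":-1,"dx":0.053,"dy":-0.141,"yaw":-0.059}
    - {"grip":-1,"dx":0.053,"dy":-0.141,"yaw":-0.059}
    - {"grip":-1,"dx":0.053,"dy":-0.141,"yaw":-0.059}
    - {"grip":-1,"dx":0.053,"dy":-0.141,"yaw":-0.059}
    - {"grip":-1}

```text
validation failed for argument at $.de...
```

>>> jog_arm:
  deltas:
    - {"grip":-1,"dx":0.053,"dy":-0.141,"dz":0.042,"yaw":-0.059}

```text
t: 0.22
eef_pos: [0.2915, 0.5186, 0.2424]
orientation: [-3.14, -0.001, 2.655]
contact_force: [1.1, -0.3, -0.6]
finger_gap: 0.0851
```

Every row needs all five fields, so I resend the calls with complete rows.

>>> jog_arm:
  deltas:
    - {"grip":-1,"dx":0.053,"dy":-0.141,"dz":0.042,"yaw":-0.059}
    - {"grip":-1,"dx":0.053,"dy":-0.141,"dz":0.042,"yaw":-0.059}
    - {"grip":-1,"dx":0.053,"dy":-0.141,"dz":0.042,"yaw":-0.059}
    - {"grip":-1,"dx":0.053,"dy":-0.141,"dz":0,"yaw":-0.059}
    - {"grip":-1,"dx":0.053,"dy":-0.141,"dz":0,"yaw":-0.059}
    - {"grip":-1,"dx":0.053,"dy":-0.141,"dz":0,"yaw":-0.059}
    - {"grip":-1,"dx":0.053,"dy":-0.141,"dz":0,"yaw":-0.059}
    - {"grip":-1,"dx":0.053,"dy":-0.141,"dz":0,"yaw":-0.059}

```text
t: 1.23
eef_pos: [0.4207, 0.1779, 0.2817]
orientation: [-3.142, -0.0, 2.415]
contact_force: [1.1, 0.3, -0.3]
finger_gap: 0.0853
```

>>> jog_arm:
  deltas:
    - {"grip":-1,"dx":0.053,"dy":-0.141,"dz":0,"yaw":-0.059}
    - {"grip":-1,"dx":0.053,"dy":-0.141,"dz":0,"yaw":-0.059}
    - {"grip":-1,"dx":0.053,"dy":-0.141,"dz":0,"yaw":-0.059}
    - {"grip":-1,"dx":0.053,"dy":-0.141,"dz":0,"yaw":-0.059}
    - {"grip":-1,"dx":0.053,"dy":-0.141,"dz":0,"yaw":-0.059}
    - {"grip":-1,"dx":0.053,"dy":-0.141,"dz":0,"yaw":-0.059}
    - {"grip":-1,"dx":0,"dy":0,"dz":0,"yaw":0}
    - {"grip":-1,"dx":0,"dy":0,"dz":0,"yaw":0}

```text
t: 2.22
eef_pos: [0.5156, -0.074, 0.2814]
orientation: [-3.141, -0.001, 2.239]
contact_force: [0.7, 0.9, 0.4]
finger_gap: 0.0853
```

```bash
python3 - <<'E'
from h import *
s,d=snap('wrist','w1.png'); print(s['eef_pos'],s['orientation'],np.round(d['hand_eye'],4))
from scipy.spatial.transform import Rotation as Ro
R=Ro.from_euler('xyz',s['orientation']).as_matrix();he=np.array(d['hand_eye'])
hd=np.array([np.cos(.64),np.sin(.64)]);H=np.array([.6225,-.0505])
for n,r,z in[('ringtop',-.127+.0129,.1656),('ringc',-.127,.138),('cap',0,.107)]:
    X=np.r_[H+r*hd,z];c=he[:3,:3].T@(R.T@(X-s['eef_pos'])-he[:3,3]);p=np.array(d['mtx'])@c;print(n,p[:2]/p[2])
E
```

```text
[ 0.51561701 -0.07399032  0.28139227] [-3.14117665e+00 -6.61154364e-04  2.23947585e+00] [[ 1.400e-03 -9.463e-01 -3.234e-01  8.410e-02]
 [ 1.000e+00  1.600e-03 -4.000e-04 -1.000e-04]
 [ 9.000e-04 -3.234e-01  9.463e-01 -1.415e-01]
 [ 0.000e+00  0.000e+00  0.000e+00  1.000e+00]]
ringtop [251.87841343 257.21692139]
ringc [238.2484963  241.97850074]
cap [378.90862885 231.99987744]
```

View pics/w1.png

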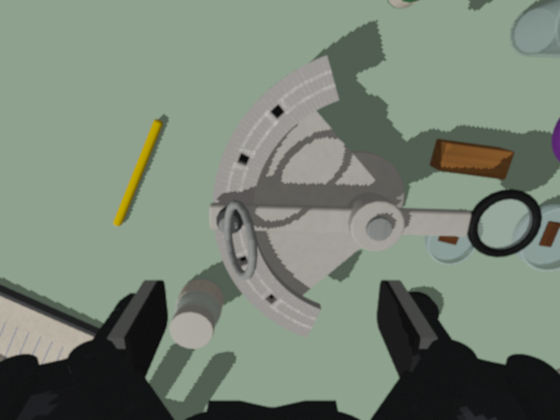

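The wrist view agrees with my estimates to a few pixels: cap at (379,226) against a predicted (379,232), ring centre at (239,239) against (238,242). The finger closing line runs along the arm. I line up over the ring top and go down.

>>> jog_arm:
  deltas:
    - {"grip":-1,"dx":0.025,"dy":-0.075,"dz":0,"yaw":-0.028}
    - {"grip":-1,"dx":0.025,"dy":-0.075,"dz":0,"yaw":-0.028}
    - {"grip":-1,"dx":0,"dy":0,"dz":-0.09,"yaw":0}
    - {"grip":-1,"dx":0,"dy":0,"dz":-0.09,"yaw":0}
    - {"grip":-1,"dx":0,"dy":0,"dz":-0.09,"yaw":0}
    - {"grip":-1,"dx":0,"dy":0,"dz":-0.09,"yaw":0}
    - {"grip":-1,"dx":0,"dy":0,"dz":-0.085,"yaw":0}
    - {"grip":-1,"dx":0,"dy":0,"dz":0,"yaw":0}

```text
t: 3.28
eef_pos: [0.53, -0.1182, 0.1471]
orientation: [-3.14, -0.002, 2.213]
contact_force: [0.1, 0.0, 0.5]
finger_gap: 0.0857
```

```bash
python3 - <<'E'
from h import *
s,d=snap('side','s1.png'); t,_=snap('wrist','w2.png')
print(s['eef_pos'],s['orientation'],s['contact_force'])
a=cv2.resize(d['pixels'][150:350,200:400],(560,560),interpolation=cv2.INTER_CUBIC);cv2.imwrite('pics/s1c.png',a)
E
```

```text
[ 0.53001442 -0.11820748  0.14709789] [-3.13970708e+00 -2.13348133e-03  2.21278802e+00] [0.14676712 0.02960101 0.54889941]
```

View pics/s1c.png

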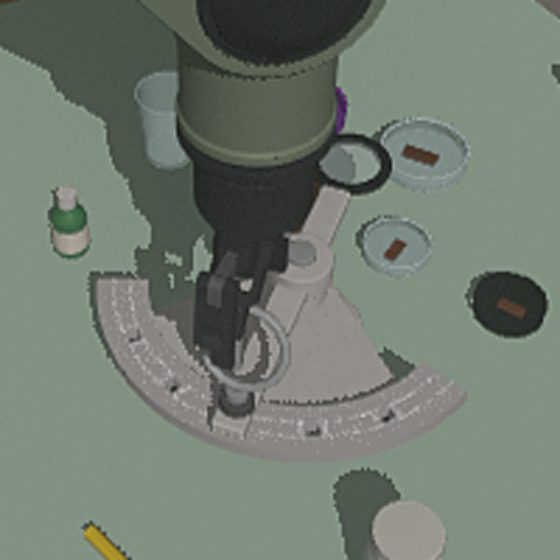

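The robot-side finger stands clear in front of the ring, near crop (222,335), and the ring top is near (262,312). I check the lateral centring in the wrist frame.

View pics/w2.png

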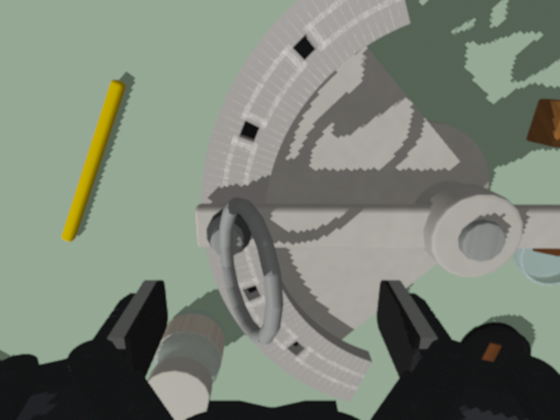

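```bash
python3 - <<'E'
from h import *
from scipy.spatial.transform import Rotation as Ro
d=dict(np.load('pics/w2.png.npz'));R=Ro.from_euler('xyz',d['ori']).as_matrix();he=d['hand_eye']
hd=np.array([np.cos(.64),np.sin(.64),0]);la=np.array([-hd[1],hd[0],0]);up=np.array([0,0,1]);H=np.array([.6225,-.0505,0])
P=lambda X:(lambda p:p[:2]/p[2])(d['mtx']@(he[:3,:3].T@(R.T@(X-d['eef'])-he[:3,3])))
print('grasp pt',P(d['eef']+R@[0,0,-.019]),'tcp',P(d['eef']))
C=H-.127*hd+.138*up;v=up*np.cos(.436)+hd*np.sin(.436)
for a in range(0,360,45):
    print(a,P(C+.0305*(np.cos(np.radians(a))*v+np.sin(np.radians(a))*la)))
print('cap',P(H+.107*up))
E
```

```text
grasp pt [272.2295747  310.48630303] tcp [272.23046455 284.82401802]
0 [272.64057034 308.41694075]
45 [263.23380091 249.27575513]
90 [243.26713906 211.17392542]
135 [228.14301165 214.98797087]
180 [224.19887897 247.81707823]
225 [230.99161229 291.40131349]
270 [245.99688634 328.99522295]
315 [263.67922956 340.44233548]
cap [483.65134569 246.06546572]
```

The predicted ring outline matches what is seen to about 4 px (2 mm), and the grasp point sits on the ring top. I close on it.

>>> jog_arm:
  deltas:
    - {"grip":1,"dx":0,"dy":0,"dz":0,"yaw":0}
    - {"grip":1,"dx":0,"dy":0,"dz":0,"yaw":0}
    - {"grip":1,"dx":0,"dy":0,"dz":0,"yaw":0}
    - {"grip":1,"dx":0,"dy":0,"dz":0,"yaw":0}
    - {"grip":1,"dx":0,"dy":0,"dz":0,"yaw":0}
    - {"grip":1,"dx":0,"dy":0,"dz":0,"yaw":0}
  squeeze: 60

```text
t: 4.12
eef_pos: [0.5315, -0.1194, 0.1484]
orientation: [3.141, 0.001, 2.211]
contact_force: [4.0, 0.6, 1.3]
finger_gap: 0.005
```

>>> jog_arm:
  deltas:
    - {"grip":1,"dx":0,"dy":0,"dz":0,"yaw":0}
    - {"grip":1,"dx":0,"dy":0,"dz":0.015,"yaw":0}
    - {"grip":1,"dx":0,"dy":0,"dz":0.015,"yaw":0}
    - {"grip":1,"dx":0,"dy":0,"dz":0.015,"yaw":0}
    - {"grip":1,"dx":0,"dy":0,"dz":0.01,"yaw":0}
    - {"grip":1,"dx":0,"dy":0,"dz":0,"yaw":0}

```text
t: 4.88
eef_pos: [0.5311, -0.1191, 0.1645]
orientation: [3.141, 0.0, 2.211]
contact_force: [7.1, 1.2, -8.7]
finger_gap: 0.005
```

```bash
python3 - <<'E'
from h import *
s,d=snap('wrist','w3.png');print(s['eef_pos'],s['contact_force'],s['finger_gap'])
s,d=snap('side','s3.png')
E
```

```text
[ 0.53105758 -0.11914401  0.16445253] [ 7.10391279  1.23129866 -8.68831356] 0.0050359663486279176
```

View pics/w3.png

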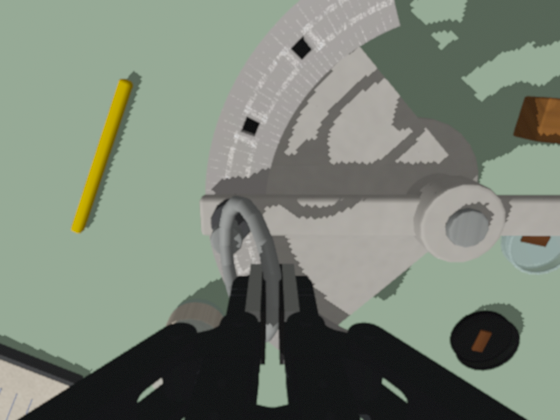

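The fingers hold the ring top at about (270,290), and the spring pulls down 8.7 N at about 16 mm of lift, so the pin is out. Next I swing along the arc by -0.4 rad.

>>> jog_arm:
  deltas:
    - {"grip":1,"dx":-0.011,"dy":0.0155,"dz":0,"yaw":-0.1}
    - {"grip":1,"dx":-0.0102,"dy":0.0161,"dz":0,"yaw":-0.1}
    - {"grip":1,"dx":-0.0094,"dy":0.0165,"dz":0,"yaw":-0.1}
    - {"grip":1,"dx":-0.0086,"dy":0.017,"dz":0,"yaw":-0.1}
    - {"grip":1,"dx":-0.0077,"dy":0.0174,"dz":0,"yaw":-0.1}
    - {"grip":1,"dx":-0.0069,"dy":0.0178,"dz":0,"yaw":-0.1}
    - {"grip":1,"dx":-0.0059,"dy":0.0181,"dz":0,"yaw":-0.1}
    - {"grip":1,"dx":-0.005,"dy":0.0184,"dz":0,"yaw":-0.1}

```text
t: 5.98
eef_pos: [0.5113, -0.0784, 0.1643]
orientation: [-3.141, 0.0, 1.809]
contact_force: [6.1, -0.9, -8.8]
finger_gap: 0.0053
```

>>> jog_arm:
  deltas:
    - {"grip":1,"dx":0,"dy":0,"dz":0,"yaw":0}
    - {"grip":1,"dx":0,"dy":0,"dz":0,"yaw":0}
    - {"grip":1,"dx":0,"dy":0,"dz":0,"yaw":0}

```text
t: 6.35
eef_pos: [0.5113, -0.0785, 0.1643]
orientation: [-3.141, 0.0, 1.811]
contact_force: [5.3, -0.0, -7.7]
finger_gap: 0.005
```

```bash
python3 - <<'E'
from h import *
s,d=snap('side','s4.png');s,w=snap('wrist','w4.png')
print(s['eef_pos'],s['orientation'],s['contact_force'],s['finger_gap'])
r=s['eef_pos'][:2]-[.6225,-.0505];print(np.hypot(*r),np.arctan2(-r[1],-r[0])-.64)
a=cv2.resize(d['pixels'][150:330,220:400],(420,420),interpolation=cv2.INTER_CUBIC)
cv2.imwrite('pics/c4.png',np.hstack([a,cv2.resize(w['pixels'],(380,285)) if 0 else w['pixels'][:,180:]]))
E
```

```text
[ 0.51133587 -0.07845973  0.16430771] [-3.14107392e+00  1.35579605e-04  1.81155242e+00] [ 6.49829485  0.1444982  -8.10469365] 0.005056219384364768
0.11462639170812776 -0.393593568780531
```

View pics/c4.png

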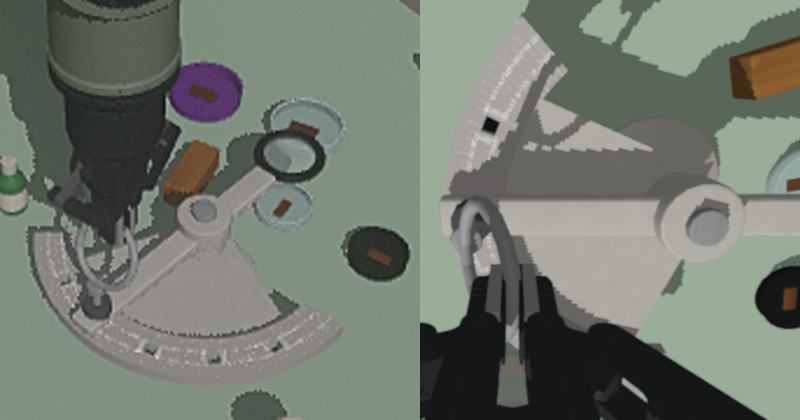

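The arm has swung one hole. The lens at (290,155) is over the line of sight of the dish, and the holes beyond and behind the pin are free. I lower the pin gently.

>>> jog_arm:
  deltas:
    - {"grip":1,"dx":0,"dy":0,"dz":-0.01,"yaw":0}
    - {"grip":1,"dx":0,"dy":0,"dz":-0.01,"yaw":0}
    - {"grip":1,"dx":0,"dy":0,"dz":-0.01,"yaw":0}
    - {"grip":1,"dx":0,"dy":0,"dz":-0.01,"yaw":0}
    - {"grip":1,"dx":0,"dy":0,"dz":-0.01,"yaw":0}
    - {"grip":1,"dx":0,"dy":0,"dz":-0.005,"yaw":0}
    - {"grip":1,"dx":0,"dy":0,"dz":0,"yaw":0}

```text
t: 7.32
eef_pos: [0.5116, -0.0785, 0.1484]
orientation: [3.141, 0.0, 1.811]
contact_force: [3.9, -1.5, -0.6]
finger_gap: 0.0049
```

The TCP is back at z = 0.1484, the height at which I gripped, with no vertical force, so the pin is in the hole. I open, wait, then rise.

>>> jog_arm:
  deltas:
    - {"grip":-1,"dx":0,"dy":0,"dz":0,"yaw":0}
    - {"grip":-1,"dx":0,"dy":0,"dz":0,"yaw":0}
    - {"grip":-1,"dx":0,"dy":0,"dz":0,"yaw":0}
    - {"grip":-1,"dx":0,"dy":0,"dz":0,"yaw":0}
    - {"grip":-1,"dx":0,"dy":0,"dz":0,"yaw":0}
    - {"grip":-1,"dx":0,"dy":0,"dz":0,"yaw":0}
    - {"grip":-1,"dx":0,"dy":0,"dz":0,"yaw":0}
    - {"grip":-1,"dx":0,"dy":0,"dz":0,"yaw":0}

```text
t: 8.32
eef_pos: [0.5115, -0.0784, 0.1482]
orientation: [-3.142, 0.0, 1.811]
contact_force: [-0.4, -0.4, -0.5]
finger_gap: 0.0856
```

>>> jog_arm:
  deltas:
    - {"grip":-1,"dx":0,"dy":0,"dz":0.06,"yaw":0}
    - {"grip":-1,"dx":0,"dy":0,"dz":0.08,"yaw":0}
    - {"grip":-1,"dx":0,"dy":0,"dz":0.08,"yaw":0}
    - {"grip":-1,"dx":0,"dy":0,"dz":0.08,"yaw":0}
    - {"grip":-1,"dx":0,"dy":0.1,"dz":0.08,"yaw":0}
    - {"grip":-1,"dx":0,"dy":0.15,"dz":0,"yaw":0}
    - {"grip":-1,"dx":0,"dy":0.15,"dz":0,"yaw":0}
    - {"grip":-1,"dx":0,"dy":0.15,"dz":0,"yaw":0}

```text
t: 9.32
eef_pos: [0.5113, 0.0881, 0.2624]
orientation: [3.141, -0.0, 1.811]
contact_force: [0.4, -0.1, 0.6]
finger_gap: 0.0855
```

>>> jog_arm:
  deltas:
    - {"grip":-1,"dx":0,"dy":0.15,"dz":0,"yaw":0}
    - {"grip":-1,"dx":0,"dy":0.15,"dz":0,"yaw":0}
    - {"grip":-1,"dx":0,"dy":0,"dz":0,"yaw":0}
    - {"grip":-1,"dx":0,"dy":0,"dz":0,"yaw":0}

```text
t: 9.82
eef_pos: [0.5114, 0.1761, 0.2621]
orientation: [-3.141, 0.0, 1.811]
contact_force: [0.2, -0.6, 0.8]
finger_gap: 0.0851
```

```bash
python3 - <<'E'
from h import *
s,a=snap('top','t5.png');s,b=snap('side','s5.png');print(s['eef_pos'],s['contact_force'])
A=cv2.resize(a['pixels'][135:285,240:370],(390,450),interpolation=cv2.INTER_CUBIC)
B=cv2.resize(b['pixels'][185:320,230:375],(399,371),interpolation=cv2.INTER_CUBIC)
o=np.zeros((450,789,3),np.uint8);o[:,:390]=A;o[:371,390:]=B;cv2.imwrite('pics/c5.png',o)
E
```

```text
[0.5115214  0.1756094  0.26221302] [ 0.08265572 -1.22974383  0.83531173]
```

View pics/c5.png

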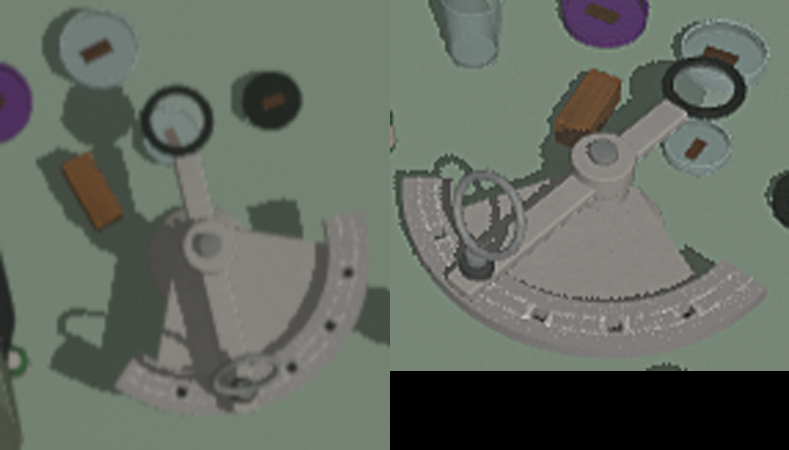

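The pin sits at the next hole: three free holes show on one side and one on the other. The dish is unmoved at crop (172,136) / (696,147). I check the numbers.

```bash
python3 - <<'E'
from m import *
L=tri((176,121),(705,86));g=tri((247,375),(489,215));D=tri((172,136),(696,146))
print(L,g,D,np.hypot(*(L[0]-D[0])[:2]))
for p in(L[0][:2]-[.6225,-.0505],[.6225,-.0505]-g[0][:2]): print(np.hypot(*p),np.arctan2(p[1],p[0])-.64)
E
```

```text
(array([ 0.74898758, -0.01877423,  0.08122895]), np.float64(0.003492457714810435)) (array([ 0.49871247, -0.08229014,  0.13815341]), np.float64(0.001717995963801551)) (array([ 0.74976412, -0.01916375,  0.00568855]), np.float64(0.0002805318480162297)) 0.0008687555327847684
0.1304056502885699 -0.39424856257980023
0.12780440025483328 -0.38862025315436083
```

The ring is at its rest height (138 mm), the arm at about -0.39 rad, and the lens about 1 mm from the dish centre. I hand it in.

```bash
python3 -c "
from bench import close_job
print(close_job())"
```

```text
the job is handed in; nothing more can be done
None
```

The loupe arm now stands one hole clockwise (about -0.4 rad), with the lens over the small clear specimen dish and the pin home. The job is handed in; it gives no verdict.

**One departure from the task:** I did not hook the fingertips under the ring. The interface has no tilt, so the fingers stayed vertical and I pinched the top of the ring at 60 N, with the robot-side finger reaching in through it. I then lifted about 16 mm, swung along the arc, lowered the pin, opened the fingers and withdrew.

**Last checks, from two camera views:**
- **Pin:** the ring centre is back at 138 mm, its rest height. Before release the vertical force had dropped from about 8 N to about 0, at the same height as when I gripped.
- **Arm angle:** about -0.394 rad measured from the lens and -0.389 from the ring, within measuring error of the hole.
- **Lens and dish:** the lens is about 1 mm from the dish centre, and the dish has not moved.
- **Rest of the bench:** in the stand-area crops the box, the other dishes and the beaker look unmoved. I did not measure the jar, dropper bottle, pen or lid stack afterwards.
- **Robot:** the tool is more than 20 cm clear of the ring and touching nothing. The whole run took about 10 s.

The two sight lines to the lens missed each other by 3.5 mm, so that position is good to only a few millimetres. My first two move calls were refused for missing fields and moved nothing.

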